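# Pump two full portions into the muffin cup

### The job

Stand the teal muffin cup upright on the counter with its mouth centred under the spout of the seasoning dispenser, let go of it, and then pump at least two full portions into it: each time push the plunger down until you feel it bottom on its stop, keep it there for about half a second, and let it spring all the way back up. Press firmly but do not ram the plunger against its stop, leave the other things where they stand, and leave the cup in place under the spout.

Things in the scene. Friction and masses are not known exactly. Their poses are not given: they have to be found in the camera images.
- dispenser: Seasoning dispenser, fixed to the counter: upright steel cylinder 80 mm in diameter on a rubber foot 104 mm across, 12 mm high; black shoulder at 228 mm. A steel spout 16 mm thick leaves its front at 190 mm height. Origin on the cylinder's axis at counter height; its -x axis points along the spout (roughly towards the robot), z up.
- outlet (a point): Lower end of the spout, 18 mm in diameter, 166 mm above the counter, 100 mm in front of the dispenser's axis. The spout overhangs the cup's place, so a hand cannot come straight down there: bring the cup in from the front with the hand leaning back some 25 degrees, or slide it in. Below it is bare counter (the foot's edge is 48 mm behind).
- plunger_top (a point): Centre of the flat top of the dispenser's black push head (48 mm in diameter, 14 mm thick, 16 mm stem), on its axis, 284 mm above the counter when up; moves with it. It bottoms on a firm rubber-faced stop hidden inside, somewhere 10 to 36 mm down: the depth differs each time and can only be felt, as a sudden stiff rise in force above the spring's.
- plunger (a joint): How far the push head is pressed straight down, m; 0 is fully up. Its spring needs 3 N to start and 0.25 N more per mm (5.5 N at 10 mm, 12 N at 36 mm) and raises it again. A stroke counts when the head bears on the stop with over 3 N beyond the spring; 17 to 22 N on the head in all is right at any depth, over 30 N held is ramming.
- cup: Teal silicone muffin cup, open above, round: 66 mm in diameter at the rim, 42 mm high, upper 12 mm of the outside straight, below that tapering to 50 mm at the foot; wall 4 mm, mass about 60 g. Origin at the centre of its underside, z up. It may be gripped across the rim.
- grinder: Bystander: push-button pepper grinder, upright, 52 mm in diameter, 166 mm tall, no spout. Origin at the centre of its underside.
- paddle: Bystander: white plastic rice paddle lying flat, 185 mm long, blade 62 mm wide, 8 mm thick. Origin near its middle, blade to +x.
- foodjar: Bystander: stainless food jar, 92 mm in diameter, 155 mm tall. Origin at the centre of its underside.
- container: Bystander: round glass container with clip lid, 146 mm across the clips, 69 mm tall. Origin at the centre of its underside.
- lunchbox: Bystander: open white lunchbox 130 x 190 x 55 mm. Origin at the centre of its underside.
- bowl: Bystander: white bowl 130 mm in diameter, 55 mm tall. Origin at the centre of its underside.
There are look-alikes about, which are no part of the job. What is shaped like the cup but white or yellow is not meant.

How it is judged:
On the way, in this order (a step that is already met when the one before it is completed fails the run):
1. the cup stands under the spout, released (horizontal distance between cup and outlet below 0.022 m and angle between cup's own z axis and vertical below 0.1 rad and height (world z) of cup below 0.006 m and contact force between the fingers and cup below 0.1 N and linear speed of cup below 0.02 m/s), for 0.2 s.
2. the plunger is held on its stop with over 3 N, the cup in place (horizontal distance between cup and outlet below 0.022 m and angle between cup's own z axis and vertical below 0.1 rad and height (world z) of cup below 0.006 m and contact force between plunger and stop above 3 N), for 0.2 s.
3. the plunger is fully up again (horizontal distance between cup and outlet below 0.022 m and angle between cup's own z axis and vertical below 0.1 rad and height (world z) of cup below 0.006 m and value of joint plunger below 0.003 m), for 0.1 s.
4. the plunger is held on its stop a second time (all of step 2), for 0.2 s.
5. the plunger is fully up again (all of step 3), for 0.1 s.
At the end, for the whole second after the job is handed in: The cup stands upright (within 0.1 rad) and at rest on the counter, its centre within 22 mm of the point below the spout's end; the plunger is fully up (within 3 mm) after at least two strokes to its stop (all of step 5 and linear speed of cup below 0.02 m/s); the robot touches nothing.
It fails at once if the plunger is rammed: the rubber buffer of its stop is crushed by more than 3.1 mm, which takes 25 N on the stop for half a second (distance of stop from where it was at the start of the episode above 0.0031 m).
It fails at once if a bystander is moved more than 30 mm (distance of any of grinder, paddle, foodjar, container, lunchbox, bowl from where it was at the start of the episode above 0.03 m).
It also fails if it takes over 72 s, if anything falls off the work surface, if the arm or the gripper's body presses on something with over 40 N, if the wrist force passes 120 N, or if a joint passes its speed limit or range.

### The arm

A 6-joint arm with a two-finger parallel gripper is mounted at the origin on the work surface. World frame = base frame: x ahead of the robot, y to its left, z up, the work surface at z = 0. Lengths are in m, angles in rad, forces in N, time in s.
With the tool pointing down it reaches from about 0.325 to 1 m from the base axis. Payload 5.1 kg.
Tool frame: the origin (TCP) lies at the very end of the fingers, on their centre line; the grasp point (between the pads) lies 19 mm behind it; z points along the fingers, y is the direction in which the jaws open and shut (so a half turn about z gives the same grasp; the last joint's range is limited). The gripper opens to 85 mm and grips with 20 to 120 N. Pads are 22 mm wide; open, the fingers measure 114 mm over their backs; the gripper's body (76 mm by 85 mm) begins 54 mm behind the grasp point. The pads swing forward as they close: fully open they stand 13 mm farther back than shut.
Start: joints at [1.176, 0.124, 1.65, -0, 1.367, -0.083], TCP at [0.199, 0.619, 0.231] pointing down, gripper open.
Joint ranges: [-2.61, 2.61], [-1.02, 2.33], [0.03, 2.71], [-1.35, 4.49], [0.32, 2.68], [-2.91, 2.91]. Speed limits (rad/s): [2.57, 2.57, 3.14, 3.14, 3.14, 3.14].

### API

Orientations are given as a rotation vector (axis times angle).
In Python, from plant import * gives the robot as it stands.
- The arm moves only by the shell command python3 -m crank 'ROWS' [OPENING]. ROWS is text: rows parted by semicolons, each of 6 numbers parted by spaces: the shift along the tool's x, y, z in cm, then the turn, a rotation vector about the tool's x, y, z in rad. A call has 1 to 10 rows; each row shifts and turns the pose as measured when the row begins, along the tool's axes as they then stand; what a row does not reach is not made up. A row lasts 1/12 s, in which the tool goes at most 41.7 mm and 7.16 degrees, less where a joint would pass 70% of its speed; a pose out of reach is approached as far as the arm can. A call with a gripper value outside its range is refused whole. OPENING is the gripper's target within -1 to 1 (shut at 1, half-way at 0, fully open at -1), set as the call begins (- or left out, the last holds). The fingers move at their own pace and stop on an object; the grip force is fixed at half the most. Time passes only in rows, so rows that do not move let the fingers close. It gives the time, the measured TCP pose, the force and the opening at its end, in the units of the state.
- get_state(): the state, without advancing time (a new reading comes with each control period).
- capture(name): name is "side" or "top" or "wrist"; returns a dict with "frame" (384x512x3 uint8, blue, green, red), "vfov" (degrees; the focal length in pixels is half the picture's height over the tangent of half this angle, whatever the lens; pixels are square), "cx", "cy" (the principal point, pixels), "k1" (the pictures are not rectified: a ray, as slopes to the right and down, at radius r is drawn at 1 + k1 r^2 times it, then the intrinsics apply), "cam_to_world" (4x4, takes a point from camera to world coordinates); the wrist camera has in their place "tool_from_camera" (4x4, takes a point from camera to tool coordinates, whose origin is the TCP and whose axes are the flange's). Camera axes: x right, y down, z forward; pixel columns grow to the right and rows downward; lengths in m; the calibration is good to about 2 mm. A picture is of the moment at which its call begins: read the wrist's pose just before it. There is no depth.
- hand_in(): hands the job in, once; it reports no verdict.
The state is a dict: "time": time; "qpos": joint angles; "qvel": joint speeds; "joint_torque": joint torques, N m; "ee_pos": TCP position; "eef_rot": TCP orientation; "contact_force": force on the tool from outside, world axes, zero at the start; "moment": the same for the moment, N m; "gripper_width": finger opening in m.
Only numpy, scipy, OpenCV 4.12 (cv2) and the standard library are available. Lean on these libraries where they do the work, as an engineer would, in place of code of your own. Each camera call takes 0.05 s, during which the arm holds its last target. There are 200 camera calls.

## Working session

There is one attempt and no reset: what is moved stays moved. The work goes in short steps, Python scripts to look and compute and a shell command to move; the robot and the scene stay as the last step left them, time stands still between calls to the robot, and variables do not carry over. Pictures are saved under pics/ and viewed, about 8 in all and at most 12, crops included, and the job is handed in when it is done.

```bash
ls; mkdir -p pics; cat > h.py <<'E'
from plant import *
import numpy as np, cv2
from scipy.spatial.transform import Rotation as R
def cam(n):
    s=get_state(); c=capture(n)
    if n=="wrist":
        T=np.eye(4);T[:3,:3]=R.from_rotvec(s["eef_rot"]).as_matrix();T[:3,3]=s["ee_pos"]
        c["T"]=T@np.array(c["tool_from_camera"])
    else: c["T"]=np.array(c["cam_to_world"])
    f=c["frame"].shape[0]/2/np.tan(np.radians(c["vfov"])/2); c["K"]=np.array([[f,0,c["cx"]],[0,f,c["cy"]],[0,0,1.]])
    return c
def ray(c,u,v):
    p=cv2.undistortPoints(np.array([[[u,v]]],float),c["K"],np.array([c["k1"],0,0,0,0.]))[0,0]
    d=c["T"][:3,:3]@np.array([p[0],p[1],1]); return c["T"][:3,3],d/np.linalg.norm(d)
def onz(c,u,v,z):
    o,d=ray(c,u,v); return o+d*(z-o[2])/d[2]
def proj(c,P):
    q=np.linalg.inv(c["T"])@np.append(P,1)
    return cv2.projectPoints(q[:3].reshape(1,1,3),np.zeros(3),np.zeros(3),c["K"],np.array([c["k1"],0,0,0,0.]))[0].ravel()
def tri(*rs):
    A=0;b=0
    for o,d in rs:
        M=np.eye(3)-np.outer(d,d);A=A+M;b=b+M@o
    p=np.linalg.solve(A,b); return p,[np.linalg.norm((np.eye(3)-np.outer(d,d))@(p-o)) for o,d in rs]
E
python3 - <<'E'
from h import *
s=get_state();print(s)
for n in("side","top","wrist"):
    c=cam(n);cv2.imwrite(f"pics/{n}0.png",c["frame"]);print(n,c["T"].round(3).tolist(),c["vfov"],c["k1"])
a=np.hstack([cv2.imread("pics/side0.png"),cv2.imread("pics/top0.png")])
E
```

```text
pics
{'time': 0.0, 'qpos': array([ 1.17639139e+00,  1.24508284e-01,  1.65171752e+00,  2.22034472e-05,
        1.36752123e+00, -8.26158925e-02]), 'qvel': array([-0.00041803,  0.00027554, -0.00123175, -0.00109349, -0.00063079,
       -0.00031823]), 'joint_torque': array([ 9.41077851e-04, -4.23600769e+01, -3.65456772e+01,  2.73933733e-05,
        6.97885858e-03, -1.41677347e-05]), 'ee_pos': array([0.19918201, 0.61806218, 0.23002525]), 'eef_rot': array([-0.48770014, -3.10296821,  0.00327968]), 'contact_force': array([ 0.64121639, -0.26458482,  0.4671977 ]), 'moment': array([-0.00260501, -0.00672732, -0.01599543]), 'gripper_width': 0.08512531754753998}
side [[0.962, -0.212, 0.173, 0.422], [-0.273, -0.764, 0.584, -0.651], [0.009, -0.609, -0.793, 1.027], [0.0, 0.0, 0.0, 1.0]] 54.8117927681077 -0.11846272174538615
top [[-0.002, -0.985, 0.17, 0.4], [-1.0, -0.001, -0.015, 0.011], [0.015, -0.17, -0.985, 1.441], [0.0, 0.0, 0.0, 1.0]] 48.356421492301195 -0.1468772785484909
wrist [[0.308, 0.907, 0.288, 0.125], [0.951, -0.293, -0.095, 0.642], [-0.002, 0.303, -0.953, 0.372], [0.0, 0.0, 0.0, 1.0]] 64.51729510251394 -0.07297541456554633
```

View pics/side0.png

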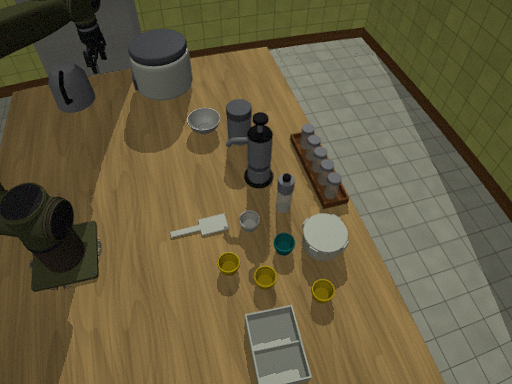

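View pics/top0.png

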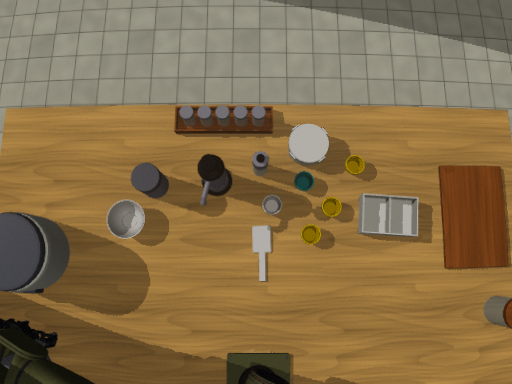

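Side view: teal cup at (284,244), grinder (285,190) and container (325,237) beside it, dispenser head at (260,119), spout towards (232,142). Top view: teal cup (304,181), push head (211,165), spout end about (204,203).

```bash
python3 - <<'E'
from h import *
C={n:cam(n) for n in("side","top")}
def blob(c,m,box):
    x0,y0,x1,y1=box; k=np.zeros_like(m);k[y0:y1,x0:x1]=m[y0:y1,x0:x1]
    n,l,st,ce=cv2.connectedComponentsWithStats(k);i=1+np.argmax(st[1:,4]);return st[i],ce[i],l==i
for n,c in C.items():
    h=cv2.cvtColor(c["frame"],cv2.COLOR_BGR2HSV)
    m=cv2.inRange(h,(80,100,30),(100,255,255)); st,ce,l=blob(c,m,(220,150,330,270));print(n,"teal",st,ce)
    ys,xs=np.nonzero(l); P=np.array([onz(c,x,y,0.042)[:2] for x,y in zip(xs,ys)])
    (cc,r)=cv2.minEnclosingCircle(P.astype(np.float32));print("  rim circle",cc,r,(P.max(0)+P.min(0))/2, np.ptp(P,axis=0))
a=C["side"]["frame"][100:200,195:300];b=C["top"]["frame"][140:220,175:260]
a=cv2.resize(a,(396*105//100,396),interpolation=cv2.INTER_CUBIC);b=cv2.resize(b,(85*396//80,396),interpolation=cv2.INTER_CUBIC)
print(a.shape,b.shape);cv2.imwrite("pics/z1.png",np.hstack([a[:, :378],b]))
E
```

```text
side teal [274 233  21  22 350] [283.75714286 243.25142857]
  rim circle (0.6640598177909851, -0.1586037576198578) 0.037103720009326935 [ 0.66781219 -0.15865992] [0.06300955 0.07206425]
top teal [295 172  19  18 245] [303.13877551 180.64081633]
  rim circle (0.6673215627670288, -0.15387696027755737) 0.03197696805000305 [ 0.66784795 -0.15492052] [0.05786913 0.06068367]
(396, 415, 3) (396, 420, 3)
```

View pics/z1.png

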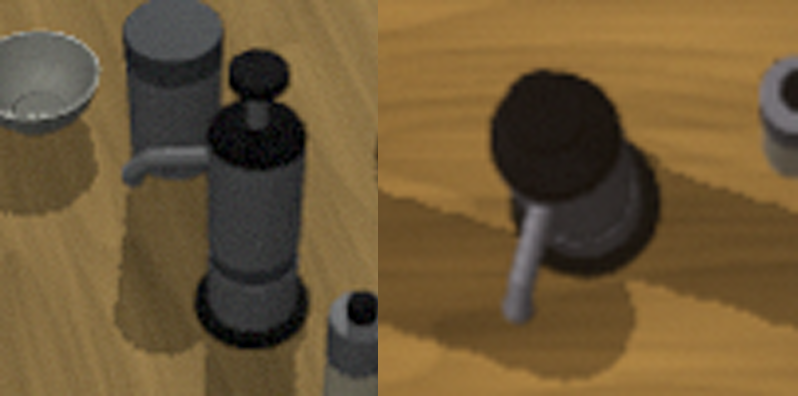

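The crop shows the push head with its top at about side (260.4,117.7), the spout's end at side (228.6,146) and top (203,203), and the round shoulder in the top view at about (211,167).

```bash
python3 - <<'E'
from h import *
C={n:cam(n) for n in("side","top")};s,t=C["side"],C["top"]
print("cup rim",tri(ray(s,284.0,241.5),ray(t,303.8,180.6)))
print("spout",tri(ray(s,228.9,145.3),ray(t,203,202.5)))
print("head side@.284",onz(s,260.4,117.7,.284),"shoulder top@.228",onz(t,210.8,167.3,.228),"side shoulder@.228",onz(s,195+256/3.96,100+131/3.96,.228))
print("foot side z0",onz(s,195+252/3.96,100+306/3.96,.012))
# bystanders
print("grinder top",onz(t,260,158,.166),onz(s,286,178,.166)); print("container",onz(t,309,144,.069),onz(s,325,228,.069))
print("white cup",onz(t,272,204,.042),"yellow",onz(t,331,207,.042),onz(t,355,164,.042))
print("bowl",onz(t,126,219,.055),"jar",onz(t,148,179,.155),onz(s,239,108,.155))
print("tool", R.from_rotvec(get_state()["eef_rot"]).as_matrix().round(3))
E
```

```text
cup rim (array([ 0.66783443, -0.15409716,  0.04372563]), [np.float64(0.0007597399511242599), np.float64(0.0007597399511244786)])
spout (array([0.57873983, 0.16593481, 0.16235983]), [np.float64(0.0019462159647067555), np.float64(0.001946215964707097)])
head side@.284 [0.67464242 0.13632901 0.284     ] shoulder top@.228 [0.67092635 0.137535   0.228     ] side shoulder@.228 [0.67154379 0.12933679 0.228     ]
foot side z0 [0.67286429 0.12915935 0.012     ]
grinder top [ 0.71407496 -0.00630567  0.166     ] [ 0.71276804 -0.01364392  0.166     ]
container [ 0.78648937 -0.17101454  0.069     ] [ 0.79671576 -0.15698408  0.069     ]
white cup [ 0.58859797 -0.0473724   0.042     ] yellow [ 0.57839903 -0.24331652  0.042     ] [ 0.72505001 -0.33012154  0.042     ]
bowl [0.53622123 0.43282734 0.055     ] jar [0.65052552 0.33911219 0.155     ] [0.65966446 0.3423728  0.155     ]
tool [[-0.952  0.307 -0.   ]
 [ 0.307  0.952 -0.   ]
 [ 0.    -0.    -1.   ]]
```

```bash
cat > go.py <<'E'
from h import *
import sys
a=list(map(float,sys.argv[1:4])); s=get_state(); M=R.from_rotvec(s["eef_rot"]).as_matrix()
print("shift tool cm",(100*M.T@(np.array(a)-s["ee_pos"])).round(2)); print("axes\n",M.round(3)); print(s["ee_pos"].round(4),s["qpos"].round(2),s["contact_force"].round(2),s["gripper_width"].round(4),s["time"])
E
python3 -m crank '0 0 -3.5 0 0 0;0 0 -3.5 0 0 0;-2.5 -2.3 0 0 0 0;-2.5 -2.3 0 0 0 0;-2.5 -2.3 0 0 0 0;-2.5 -2.3 0 0 0 0;-2.5 -2.3 0 0 0 0;-2.5 -2.3 0 0 0 0;-2.5 -2.3 0 0 0 0;-2.5 -2.3 0 0 0 0' -1
python3 -m crank '-2.5 -2.3 0 0 0 0;-2.5 -2.3 0 0 0 0;-2.5 -2.3 0 0 0 0;-2.5 -2.3 0 0 0 0;-2.5 -2.3 0 0 0 0;-2.5 -2.3 0 0 0 0;-2.5 -2.3 0 0 0 0;-2.5 -2.3 0 0 0 0;-2.5 -2.3 0 0 0 0;-2.5 -2.3 0 0 0 0'
python3 go.py .6385 -.1454 .20
```

```text
time: 1.18
ee_pos: [0.3351, 0.3773, 0.3037]
eef_rot: [0.469, 3.105, -0.001]
contact_force: [-0.4, -0.4, 0.6]
gripper_width: 0.0854
time: 2.02
ee_pos: [0.511, 0.0676, 0.3069]
eef_rot: [0.466, 3.098, 0.006]
contact_force: [2.0, -0.5, 0.2]
gripper_width: 0.0853
shift tool cm [-18.37 -16.65  10.75]
axes
 [[-0.956  0.294  0.009]
 [ 0.294  0.956  0.002]
 [-0.008  0.005 -1.   ]]Traceback (most recent call last):
  File "go.py", line 4, in <module>
    print("shift tool cm",(100*M.T@(np.array(a)-s["ee_pos"])).round(2)); print("axes\n",M.round(3)); print(s["ee_pos"].round(4),s["qpos"].round(2),s["contact_force"].round(2),s["gripper_width"].round(4),s["time"])
                                                                                                                                                                               ^^^^^^^^^^^^^^^^^^^^^^^^
AttributeError: 'float' object has no attribute 'round'
```

```bash
sed -i 's/\["gripper_width"\].round(4)/["gripper_width"]/' go.py
python3 -m crank '-2.6 -2.4 0 0 0 0;-2.6 -2.4 0 0 0 0;-2.6 -2.4 0 0 0 0;-2.6 -2.4 0 0 0 0;-2.6 -2.4 0 0 0 0;-2.6 -2.4 0 0 0 0;-2.2 -2.1 0 0 0 0;0 0 0 0 0 0'
python3 -m crank '0 0 0 0 -.11 0;0 0 0 0 -.11 0;0 0 0 0 -.11 0;0 0 0 0 -.11 0;0 0 0 0 -.11 0;0 0 0 0 0 0'
python3 go.py .6385 -.1454 .10
python3 - <<'E'
from h import *
c=cam("wrist");cv2.imwrite("pics/w1.png",c["frame"]);print(proj(c,[.668,-.155,.042]))
E
```

```text
time: 2.68
ee_pos: [0.6379, -0.1604, 0.3073]
eef_rot: [0.477, 3.094, 0.004]
contact_force: [-0.8, 0.1, 0.3]
gripper_width: 0.0855
time: 3.18
ee_pos: [0.6384, -0.1624, 0.3019]
eef_rot: [0.399, 2.537, -0.11]
contact_force: [-0.1, 0.2, -2.2]
gripper_width: 0.0854
shift tool cm [11.44  1.5  16.66]
axes
 [[-0.797  0.305  0.521]
 [ 0.259  0.952 -0.162]
 [-0.545  0.006 -0.838]]
[ 0.6384 -0.1624  0.3019] [-0.34 -0.21  1.93  0.03  0.85 -1.61] [-0.09  0.2  -2.18] 0.08538912065862583 3.1833
[272.11219383  59.97959586]
```

View pics/w1.png

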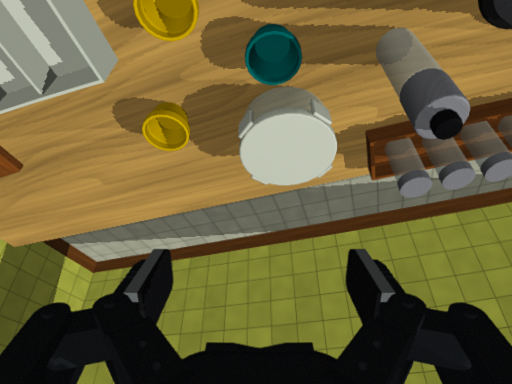

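Wrist view: the teal cup is at (273,53), container behind it at (288,140), grinder right at (425,80); it agrees roughly with the prediction (272,60). I refine from it.

```bash
cat > cup.py <<'E'
from h import *
def cup(n,z=.042,box=None):
    c=cam(n); h=cv2.cvtColor(c["frame"],cv2.COLOR_BGR2HSV); m=cv2.inRange(h,(80,100,25),(100,255,255))
    k,l,st,ce=cv2.connectedComponentsWithStats(m); i=1+np.argmax(st[1:,4]); ys,xs=np.nonzero(l==i)
    # robust: far side of rim and lateral extent are the rim itself
    P=np.array([onz(c,x,y,z)[:2] for x,y in zip(xs,ys)]); o=c["T"][:2,3]; f=P.mean(0)-o; f/=np.linalg.norm(f); s=np.array([-f[1],f[0]])
    a=P@s; b=P@f
    ctr=s*(a.max()+a.min())/2+f*(b.max()-.033); 
    print(n,st[i],"width",np.ptp(a).round(4),"centre(far edge)",ctr.round(4),"view dir",f.round(2)); return c,ctr
if __name__=="__main__":
    import sys
    for n in sys.argv[1:]: cup(n)
E
python3 cup.py wrist top side
```

```text
wrist [ 245   22   57   61 2619] width 0.0637 centre(far edge) [ 0.6664 -0.1536] view dir [ 0.98 -0.2 ]
top [296 183   7   7  29] width 0.0228 centre(far edge) [ 0.6275 -0.1243] view dir [ 0.86 -0.51]
side [274 233  21  22 354] width 0.0618 centre(far edge) [ 0.6676 -0.1559] view dir [0.45 0.9 ]
```

```bash
python3 go.py .6785 -.1586 .10
```

```text
shift tool cm [ 8.89  1.52 19.2 ]
axes
 [[-0.794  0.306  0.526]
 [ 0.258  0.952 -0.164]
 [-0.551  0.006 -0.835]]
[ 0.6434 -0.1645  0.3091] [-0.34 -0.2   1.91  0.03  0.85 -1.61] [-0.06 -0.09  0.34] 0.08568713058952344 3.3833
```

```bash
python3 -m crank '1.3 .22 2.75 0 0 0;1.3 .22 2.75 0 0 0;1.3 .22 2.75 0 0 0;1.3 .22 2.75 0 0 0;1.3 .22 2.75 0 0 0;1.3 .22 2.75 0 0 0;1.1 .2 2.7 0 0 0;0 0 0 0 0 0;0 0 0 0 0 0'; python3 go.py .6785 -.1586 .014
```

```text
time: 4.13
ee_pos: [0.7025, -0.1653, 0.1136]
eef_rot: [0.395, 2.512, -0.116]
contact_force: [1.1, 0.1, 1.1]
gripper_width: 0.0854
shift tool cm [ 7.7  -0.14  6.8 ]
axes
 [[-0.783  0.305  0.541]
 [ 0.254  0.952 -0.169]
 [-0.567  0.005 -0.824]]
[ 0.7025 -0.1653  0.1136] [-0.31  0.1   1.97  0.    0.46 -1.57] [1.11 0.12 1.14] 0.08539910742930983 4.1333
```

```bash
python3 -m crank '0 0 0 0 .08 0;0 0 0 0 .08 0;0 0 0 0 0 0'; python3 go.py .676 -.1578 .06;python3 go.py .676 -.1578 .013
```

```text
time: 4.38
ee_pos: [0.7048, -0.166, 0.1175]
eef_rot: [0.42, 2.674, -0.086]
contact_force: [-0.4, 0.7, 1.0]
gripper_width: 0.0855
shift tool cm [ 5.15 -0.13  3.94]
axes
 [[-0.862  0.305  0.405]
 [ 0.279  0.952 -0.125]
 [-0.424  0.005 -0.906]]
[ 0.7048 -0.166   0.1175] [-0.31  0.16  1.86  0.01  0.69 -1.57] [-0.43  0.74  1.04] 0.08548274492769367 4.3833
shift tool cm [ 7.15 -0.16  8.2 ]
axes
 [[-0.862  0.305  0.405]
 [ 0.279  0.952 -0.125]
 [-0.424  0.005 -0.906]]
[ 0.7048 -0.166   0.1175] [-0.31  0.16  1.86  0.01  0.69 -1.57] [-0.43  0.74  1.04] 0.08548274492769367 4.3833
```

```bash
python3 -m crank '1.5 0 0 0 0 0;1.5 0 0 0 0 0;1.1 0 1.8 0 0 0;1 -.1 2 0 0 0;0 0 0 0 0 0;0 0 0 0 0 0'; python3 go.py .676 -.1578 .013
```

```text
time: 4.88
ee_pos: [0.6885, -0.1619, 0.0813]
eef_rot: [0.414, 2.637, -0.093]
contact_force: [0.6, -0.5, 0.6]
gripper_width: 0.0856
shift tool cm [ 4.3  -0.03  5.47]
axes
 [[-0.846  0.305  0.438]
 [ 0.274  0.952 -0.135]
 [-0.458  0.005 -0.889]]
[ 0.6885 -0.1619  0.0813] [-0.31  0.15  1.94  0.01  0.57 -1.57] [ 0.57 -0.48  0.62] 0.08559948960554536 4.8833
```

```bash
python3 -m crank '1.5 0 .8 0 .02 0;1.5 0 .8 0 .02 0;1 0 1 0 .02 0;.5 0 1.5 0 0 0;.3 0 1.5 0 0 0;0 0 0 0 0 0;0 0 0 0 0 0'; python3 go.py .676 -.1578 .013
```

```text
time: 5.47
ee_pos: [0.6708, -0.1556, 0.0112]
eef_rot: [0.423, 2.693, -0.082]
contact_force: [0.2, -0.4, -0.3]
gripper_width: 0.0853
shift tool cm [-0.59 -0.05  0.06]
axes
 [[-0.869  0.305  0.388]
 [ 0.281  0.952 -0.119]
 [-0.406  0.005 -0.914]]
[ 0.6708 -0.1556  0.0112] [-0.31  0.24  1.97  0.01  0.51 -1.57] [ 0.21 -0.42 -0.31] 0.08528952170608876 5.4667
```

```bash
python3 -m crank '-.6 -.1 .1 0 0 0;0 0 0 0 0 0;0 0 0 0 0 0' ; python3 -m crank '0 0 0 0 0 0;0 0 0 0 0 0;0 0 0 0 0 0;0 0 0 0 0 0;0 0 0 0 0 0;0 0 0 0 0 0;0 0 0 0 0 0;0 0 0 0 0 0' 1; python3 go.py .676 -.1578 .06
python3 - <<'E'
from h import *
c=cam("wrist");d=cam("side")["frame"][180:300,220:380];cv2.imwrite("pics/w2.png",np.hstack([cv2.resize(c["frame"],(400,300)),cv2.resize(d,(400,300))]))
E
```

```text
time: 5.72
ee_pos: [0.6766, -0.1585, 0.0135]
eef_rot: [0.423, 2.694, -0.082]
contact_force: [0.5, -0.4, -0.5]
gripper_width: 0.0852
time: 6.38
ee_pos: [0.6783, -0.159, 0.0174]
eef_rot: [0.422, 2.689, -0.083]
contact_force: [0.4, 0.4, -0.6]
gripper_width: 0.0649
shift tool cm [-1.52  0.07 -3.99]
axes
 [[-0.868  0.305  0.392]
 [ 0.28   0.952 -0.12 ]
 [-0.41   0.005 -0.912]]
[ 0.6783 -0.159   0.0174] [-0.31  0.24  1.95  0.01  0.52 -1.58] [ 0.43  0.4  -0.6 ] 0.0648919105290655 6.3833
```

View pics/w2.png

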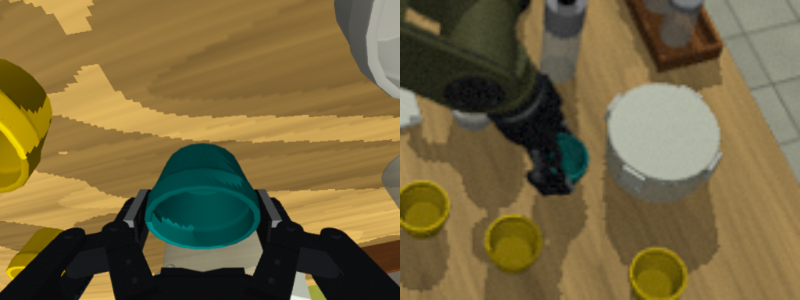

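The grasp holds: cup between the pads in the wrist part at about (203,195), opening 64.9 mm, neighbours undisturbed. Now I lift and carry it in front of the spout.

```bash
python3 -m crank '-.8 0 -2 0 0 0;-1.2 0 -2.7 0 0 0;-1.2 0 -2.7 0 0 0;-.6 0 -1.4 0 0 0;1 1 -.4 0 0 0;2.1 2.3 -.9 0 0 0;2.1 2.3 -.9 0 0 0;2.1 2.3 -.9 0 0 0' ; python3 go.py .495 .193 .10
```

```text
time: 7.15
ee_pos: [0.6227, -0.0597, 0.1123]
eef_rot: [0.434, 2.691, -0.084]
contact_force: [0.7, -0.0, -0.3]
gripper_width: 0.0647
shift tool cm [18.86 19.98 -6.91]
axes
 [[-0.867  0.313  0.388]
 [ 0.289  0.95  -0.122]
 [-0.406  0.006 -0.914]]
[ 0.6227 -0.0597  0.1123] [-0.15 -0.04  2.07 -0.1   0.7  -1.34] [ 0.66 -0.04 -0.32] 0.06471250909448645 7.15
```

```bash
python3 -m crank '2.8 1.3 -1 0 0 0;2.8 1.3 -1 0 0 0;2.8 1.3 -1 0 0 0;2.8 1.3 -1 0 0 0;2.4 1.3 -1 0 0 0;1.2 3.2 -.5 0 0 0;1.2 3.2 -.5 0 0 0;1.2 3.2 -.5 0 0 0;1.2 2.8 -.5 0 0 0;0 0 0 0 0 0' ; python3 go.py .495 .193 .06
```

```text
time: 7.98
ee_pos: [0.4693, 0.1978, 0.0856]
eef_rot: [0.431, 2.709, -0.084]
contact_force: [0.1, -0.1, -0.8]
gripper_width: 0.0646
shift tool cm [-1.38  0.33  3.37]
axes
 [[-0.875  0.31   0.373]
 [ 0.286  0.951 -0.119]
 [-0.391  0.003 -0.92 ]]
[0.4693 0.1978 0.0856] [ 0.44 -0.2   2.26 -0.37  0.81 -0.59] [ 0.07 -0.06 -0.79] 0.06456139995658418 7.9833
```

```bash
python3 - <<'E'
from h import *
c=cam("wrist");print(proj(c,[.579,.165,.166]),proj(c,[.579,.165,0]));cv2.imwrite("pics/w3.png",c["frame"])
E
```

```text
[264.71410979 473.2054414 ] [262.11901493 257.10810708]
```

View pics/w3.png

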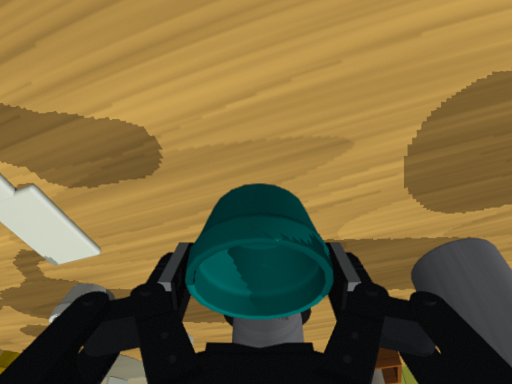

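The wrist view shows the cup held at (262,250), with the dispenser's cylinder straight behind it at (264,330): the line is right. The clearance under the spout would be slim at 24° lean, so I'll set the cup down here and take it again with more lean.

```bash
python3 -m crank '.7 0 1.5 0 0 0;.8 0 2 0 0 0;.6 0 1.4 0 0 0;.2 0 .5 0 0 0;0 0 0 0 0 0;0 0 0 0 0 0' ; python3 go.py .469 .198 .016
```

```text
time: 8.53
ee_pos: [0.4639, 0.1934, 0.0201]
eef_rot: [0.429, 2.715, -0.091]
contact_force: [-0.4, 0.4, -1.0]
gripper_width: 0.0649
shift tool cm [-0.15  0.59  0.51]
axes
 [[-0.878  0.309  0.367]
 [ 0.284  0.951 -0.123]
 [-0.387 -0.004 -0.922]]
[0.4639 0.1934 0.0201] [ 0.43 -0.09  2.3  -0.43  0.68 -0.52] [-0.38  0.43 -0.95] 0.06491895260861164 8.5333
```

```bash
python3 -m crank '.1 0 .2 0 0 0;.1 0 .2 0 0 0;.1 0 .2 0 0 0;0 0 0 0 0 0;0 0 0 0 0 0'; python3 go.py .469 .198 .016|tail -1; python3 cup.py side wrist
```

```text
time: 8.95
ee_pos: [0.4665, 0.1935, 0.0183]
eef_rot: [0.433, 2.708, -0.088]
contact_force: [-0.1, 0.1, -0.9]
gripper_width: 0.0645
[0.4665 0.1935 0.0183] [ 0.43 -0.09  2.3  -0.44  0.67 -0.51] [-0.1   0.15 -0.88] 0.06452689132719691 8.95
side [190 163  14  19 166] width 0.0429 centre(far edge) [0.4687 0.1973] view dir [0.05 1.  ]
wrist [  185   184   149   135 15146] width 0.0661 centre(far edge) [0.4573 0.1961] view dir [ 0.95 -0.31]
```

```bash
python3 -m crank '.2 0 .4 0 0 0;.2 0 .4 0 0 0;0 0 0 0 0 0'; python3 -m crank '.1 0 .4 0 0 0;.1 0 .4 0 0 0;0 0 0 0 0 0'
```

```text
time: 9.3
ee_pos: [0.4695, 0.1942, 0.0184]
eef_rot: [0.436, 2.702, -0.095]
contact_force: [-0.2, 0.7, -1.1]
gripper_width: 0.0646
time: 9.55
ee_pos: [0.4744, 0.1952, 0.0181]
eef_rot: [0.438, 2.694, -0.096]
contact_force: [0.0, 0.8, -1.1]
gripper_width: 0.0645
```

```bash
python3 -m crank '.5 0 .9 0 0 0'; python3 -m crank '.5 0 .9 0 0 0';  python3 go.py .469 .198 .016|tail -1
```

```text
time: 9.63
ee_pos: [0.4769, 0.1959, 0.0134]
eef_rot: [0.438, 2.688, -0.097]
contact_force: [-27.3, -10.7, 68.0]
gripper_width: 0.0651
time: 9.72
ee_pos: [0.4799, 0.1957, 0.0106]
eef_rot: [0.44, 2.68, -0.105]
contact_force: [-43.7, -13.3, 83.1]
gripper_width: 0.0648
[0.4799 0.1957 0.0106] [ 0.44 -0.04  2.28 -0.51  0.65 -0.44] [-43.73 -13.34  83.13] 0.06479648728409669 9.7167
```

```bash
python3 -m crank '-.2 0 -.4 0 0 0;0 0 0 0 0 0;0 0 0 0 0 0' ; python3 go.py .469 .198 .016|tail -1
```

```text
time: 9.97
ee_pos: [0.4825, 0.1964, 0.0183]
eef_rot: [0.44, 2.675, -0.103]
contact_force: [-0.8, 0.5, -1.2]
gripper_width: 0.0647
[0.4825 0.1964 0.0183] [ 0.44 -0.05  2.28 -0.5   0.66 -0.44] [-0.75  0.48 -1.17] 0.06467732675608294 9.9667
```

```bash
python3 -m crank '0 0 0 0 0 0;0 0 0 0 0 0;0 0 0 0 0 0;0 0 0 0 0 0;0 0 0 0 0 0;0 0 0 0 0 0' -1; python3 go.py .469 .198 .016; python3 cup.py wrist; python3 - <<'E'
from h import *
c=cam("wrist");d=cam("side")["frame"][100:220,140:300];cv2.imwrite("pics/w4.png",np.hstack([cv2.resize(c["frame"],(400,300)),cv2.resize(d,(400,300))]))
E
```

```text
time: 10.47
ee_pos: [0.4798, 0.195, 0.0135]
eef_rot: [0.44, 2.681, -0.108]
contact_force: [-0.3, 0.0, 0.2]
gripper_width: 0.0856
shift tool cm [ 0.91 -0.07 -0.69]
axes
 [[-0.862  0.321  0.392]
 [ 0.289  0.947 -0.141]
 [-0.417 -0.009 -0.909]]
[0.4798 0.195  0.0135] [ 0.44 -0.05  2.28 -0.5   0.66 -0.44] [-0.33  0.05  0.25] 0.08557499581935143 10.4667
wrist [  190   185   151   137 15671] width 0.0631 centre(far edge) [0.4654 0.2024] view dir [ 0.95 -0.31]
```

View pics/w4.png

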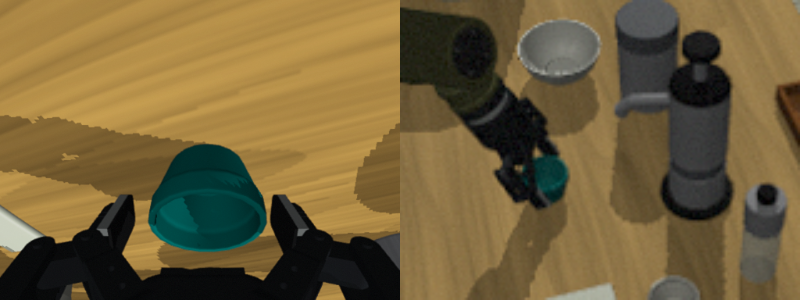

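Released, the cup stands upright at wrist (207,197) between the open pads. Lean further and re-grip.

```bash
python3 -m crank '0 0 0 0 -.08 0;0 0 0 0 -.08 0;0 0 0 0 0 0;0 0 0 0 0 0'; python3 go.py .478 .197 .012; python3 cup.py wrist
```

```text
time: 10.95
ee_pos: [0.4818, 0.1958, 0.0154]
eef_rot: [0.413, 2.517, -0.134]
contact_force: [-0.2, 0.7, -0.3]
gripper_width: 0.0852
shift tool cm [ 0.52 -0.01  0.06]
axes
 [[-0.784  0.321  0.531]
 [ 0.263  0.947 -0.184]
 [-0.562 -0.005 -0.827]]
[0.4818 0.1958 0.0154] [ 0.5  -0.05  2.33 -0.83  0.6  -0.1 ] [-0.23  0.74 -0.32] 0.08516565379247779 10.95
wrist [  188   185   149   130 14878] width 0.0625 centre(far edge) [0.465  0.2025] view dir [ 0.95 -0.31]
```

```bash
python3 -m crank '.4 0 .2 0 0 0;0 0 0 0 0 0;0 0 0 0 0 0;0 0 0 0 0 0;0 0 0 0 0 0;0 0 0 0 0 0;0 0 0 0 0 0;0 0 0 0 0 0' 1; python3 go.py .478 .197 .012; python3 cup.py wrist
```

```text
time: 11.67
ee_pos: [0.4819, 0.1962, 0.0129]
eef_rot: [0.419, 2.518, -0.132]
contact_force: [0.4, -0.1, -0.3]
gripper_width: 0.0653
shift tool cm [ 0.38 -0.05 -0.15]
axes
 [[-0.784  0.325  0.529]
 [ 0.268  0.946 -0.184]
 [-0.56  -0.003 -0.829]]
[0.4819 0.1962 0.0129] [ 0.5  -0.05  2.33 -0.83  0.6  -0.1 ] [ 0.38 -0.06 -0.29] 0.06526474427417263 11.6667
wrist [  184   193   151   130 14847] width 0.0641 centre(far edge) [0.4696 0.1999] view dir [ 0.94 -0.33]
```

```bash
python3 -m crank '-.6 0 -.9 0 0 0;-.5 0 -.3 0 0 0;-1.7 0 1.15 0 0 0;-1.7 0 1.15 0 0 0;-1.7 0 1.15 0 0 0;0 0 0 0 0 0;0 0 0 0 0 0'; python3 go.py .5913 .1613 .024; python3 cup.py wrist
```

```text
time: 12.3
ee_pos: [0.5445, 0.1745, 0.0293]
eef_rot: [0.417, 2.519, -0.132]
contact_force: [-0.7, -0.3, -0.8]
gripper_width: 0.0649
shift tool cm [-3.73  0.26  3.15]
axes
 [[-0.785  0.323  0.529]
 [ 0.266  0.946 -0.183]
 [-0.559 -0.003 -0.829]]
[0.5445 0.1745 0.0293] [ 0.4   0.01  2.24 -0.77  0.56 -0.25] [-0.65 -0.31 -0.78] 0.06492853719271881 12.3
wrist [  184   193   151   129 14817] width 0.0879 centre(far edge) [0.5872 0.1594] view dir [ 0.95 -0.33]
```

```bash
python3 -m crank '-1.3 .1 .95 0 0 0;-1.3 .1 .95 0 0 0;-.8 .1 .6 0 0 0;0 0 0 0 0 0;0 0 0 0 0 0'; python3 go.py .5913 .1613 .015; python3 - <<'E'
from h import *
d=cam("side");d2=d["frame"][90:210,160:320];t=cam("top")["frame"][120:240,140:300];cv2.imwrite("pics/p5.png",np.hstack([cv2.resize(d2,(400,300),interpolation=cv2.INTER_CUBIC),cv2.resize(t,(400,300),interpolation=cv2.INTER_CUBIC)]))
E
```

```text
time: 12.77
ee_pos: [0.583, 0.1646, 0.0261]
eef_rot: [0.413, 2.522, -0.132]
contact_force: [0.0, 0.1, -1.7]
gripper_width: 0.0647
shift tool cm [-0.12 -0.04  1.42]
axes
 [[-0.787  0.321  0.527]
 [ 0.264  0.947 -0.182]
 [-0.558 -0.005 -0.83 ]]
[0.583  0.1646 0.0261] [ 0.35  0.08  2.17 -0.76  0.54 -0.31] [ 0.02  0.05 -1.65] 0.0646587123948303 12.7667
```

View pics/p5.png

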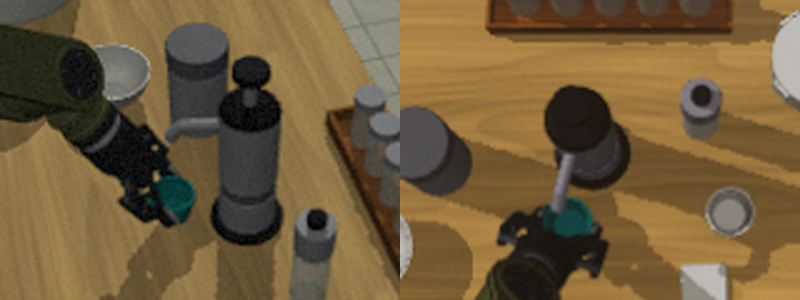

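The carried cup is just in front of and below the spout's end (side part (175,198), top part (570,215)), with the hand clear of the spout. I lower it the last centimetre.

```bash
python3 -m crank '-.1 0 .8 0 0 0;-.1 0 .6 0 0 0;0 0 0 0 0 0;0 0 0 0 0 0'; python3 go.py .5913 .1613 .0135
```

```text
time: 13.2
ee_pos: [0.5905, 0.1622, 0.014]
eef_rot: [0.41, 2.523, -0.132]
contact_force: [0.4, -0.2, -0.3]
gripper_width: 0.0647
shift tool cm [-0.06 -0.06  0.1 ]
axes
 [[-0.788  0.318  0.526]
 [ 0.262  0.948 -0.181]
 [-0.557 -0.005 -0.831]]
[0.5905 0.1622 0.014 ] [ 0.34  0.11  2.16 -0.78  0.51 -0.29] [ 0.39 -0.24 -0.29] 0.06471747067431209 13.2
```

```bash
python3 -m crank '0 0 0 0 0 0;0 0 0 0 0 0;0 0 0 0 0 0;0 0 0 0 0 0;0 0 0 0 0 0;0 0 0 0 0 0' -1; python3 go.py .5 .193 .03; python3 cup.py wrist
```

```text
time: 13.7
ee_pos: [0.5908, 0.1624, 0.0145]
eef_rot: [0.41, 2.522, -0.131]
contact_force: [0.2, 0.2, 0.8]
gripper_width: 0.0853
shift tool cm [ 7.09  0.   -6.63]
axes
 [[-0.788  0.318  0.527]
 [ 0.262  0.948 -0.181]
 [-0.558 -0.005 -0.83 ]]
[0.5908 0.1624 0.0145] [ 0.34  0.11  2.16 -0.78  0.51 -0.29] [0.17 0.22 0.77] 0.08531256998298925 13.7
wrist [  184   188   150   129 14757] width 0.0632 centre(far edge) [0.5739 0.1675] view dir [ 0.95 -0.32]
```

```bash
python3 -m crank '.9 0 -.9 0 0 0;1.7 0 -1.5 0 0 0;1.9 0 -1.8 0 0 0;1.9 0 -1.8 0 0 0;1.9 0 -1.8 0 0 0;1.9 0 -1.8 0 0 0;0 0 0 0 0 0'; python3 go.py .45 .20 .32; python3 cup.py wrist side; python3 - <<'E'
from h import *
d=cam("side");d2=d["frame"][90:210,160:320];t=cam("top")["frame"][120:240,140:300];cv2.imwrite("pics/p6.png",np.hstack([cv2.resize(d2,(400,300),interpolation=cv2.INTER_CUBIC),cv2.resize(t,(400,300),interpolation=cv2.INTER_CUBIC)]))
E
```

```text
time: 14.33
ee_pos: [0.4523, 0.2074, 0.0385]
eef_rot: [0.416, 2.521, -0.131]
contact_force: [-0.0, -0.3, -0.0]
gripper_width: 0.0854
shift tool cm [-15.72  -0.86 -23.35]
axes
 [[-0.786  0.322  0.527]
 [ 0.266  0.947 -0.182]
 [-0.558 -0.003 -0.83 ]]
[0.4523 0.2074 0.0385] [ 0.56 -0.15  2.37 -0.77  0.68 -0.13] [-0.   -0.27 -0.03] 0.08540387800484339 14.3333
wrist [ 224  272   75   65 3855] width 0.0632 centre(far edge) [0.5743 0.167 ] view dir [ 0.95 -0.32]
side [222 164  18  18 256] width 0.0595 centre(far edge) [0.5796 0.1591] view dir [0.19 0.98]
```

View pics/p6.png

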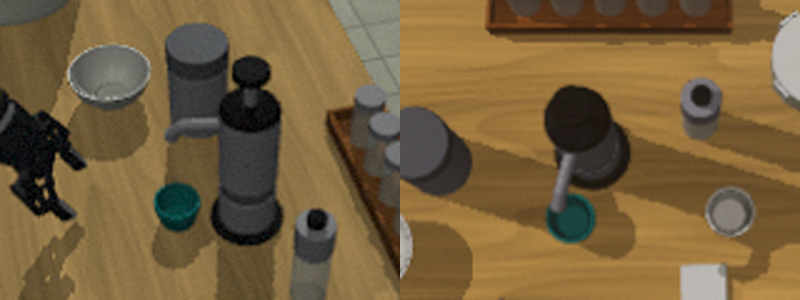

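The cup stands upright and alone under the spout (side part (178,205); top part (571,217), spout tip over it at (558,205)). Now I raise the hand, shut it, and stand it vertical.

```bash
python3 -m crank '-1.9 0 -2.8 0 0 0;-1.9 0 -2.8 0 0 0;-1.9 0 -2.8 0 0 0;-1.9 0 -2.8 0 0 0;-1.9 0 -2.8 0 0 0;-1.9 0 -2.8 0 0 0;-1.9 0 -2.8 0 0 0;-1.9 0 -2.8 0 0 0;-1.9 0 -2.8 0 0 0;0 0 0 0 0 0' 1;python3 -m crank '0 0 0 0 .1 0;0 0 0 0 .1 0;0 0 0 0 .1 0;0 0 0 0 .1 0;0 0 0 0 .1 0;0 0 0 0 .1 0;0 0 0 0 0 0'; python3 go.py .673 .133 .33; python3 - <<'E'
from h import *
t=cam("top");print("cup top",onz(t,208.4,206.8,.042))
E
```

```text
time: 15.37
ee_pos: [0.4643, 0.2009, 0.3546]
eef_rot: [0.435, 2.526, -0.148]
contact_force: [0.6, -0.3, 1.3]
gripper_width: 0.0
time: 15.95
ee_pos: [0.4708, 0.1981, 0.3598]
eef_rot: [-0.544, -3.058, -0.003]
contact_force: [-0.1, -0.5, -0.4]
gripper_width: -0.0001
shift tool cm [-21.32   0.88   2.22]
axes
 [[-0.938  0.345 -0.035]
 [ 0.345  0.939  0.008]
 [ 0.036 -0.005 -0.999]]
[0.4708 0.1981 0.3598] [ 0.28 -0.22  1.77  0.02  1.62 -0.93] [-0.12 -0.51 -0.39] -0.00010970094492466963 15.95
cup top [0.57911921 0.16246878 0.042     ]
```

```bash
python3 -m crank '-2.9 .1 .2 0 -.03 0;-2.9 .1 .2 0 0 0;-2.9 .1 .2 0 0 0;-2.9 .1 .2 0 0 0;-2.9 .1 .2 0 0 0;-2.9 .1 .2 0 0 0;-1.5 .1 .2 0 0 0;0 0 0 0 0 0;0 0 0 0 0 0';python3 go.py .673 .133 .30
```

```text
time: 16.75
ee_pos: [0.6575, 0.1362, 0.343]
eef_rot: [0.55, 3.079, -0.018]
contact_force: [-1.4, 0.4, 0.7]
gripper_width: -0.0001
shift tool cm [-1.5   0.27  4.32]
axes
 [[-0.938  0.346  0.012]
 [ 0.346  0.938 -0.014]
 [-0.016 -0.009 -1.   ]]
[0.6575 0.1362 0.343 ] [ 0.13  0.12  1.47 -0.02  1.54 -1.09] [-1.4   0.4   0.66] -9.505861550501749e-05 16.75
```

```bash
python3 -m crank '-1 .2 1 0 0 0;-.5 .1 1.5 0 0 0;0 0 1 0 0 0;0 0 0 0 0 0;0 0 0 0 0 0';python3 go.py .673 .133 .29;  python3 - <<'E'
from h import *
d=cam("side")["frame"][80:200,180:340];w=cam("wrist")["frame"];cv2.imwrite("pics/p7.png",np.hstack([cv2.resize(d,(400,300),interpolation=cv2.INTER_CUBIC),cv2.resize(w,(400,300))]))
E
```

```text
time: 17.17
ee_pos: [0.671, 0.1352, 0.3047]
eef_rot: [0.545, 3.079, -0.019]
contact_force: [0.3, 0.6, 0.1]
gripper_width: -0.0002
shift tool cm [-0.24 -0.13  1.48]
axes
 [[-0.939  0.343  0.012]
 [ 0.343  0.939 -0.015]
 [-0.017 -0.01  -1.   ]]
[0.671  0.1352 0.3047] [ 0.13  0.16  1.49 -0.02  1.48 -1.09] [0.26 0.59 0.07] -0.00015067606112691406 17.1667
```

View pics/p7.png

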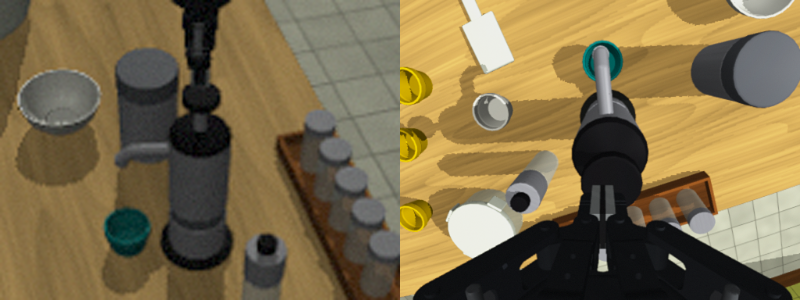

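The wrist part shows the shut fingertips just in front of the head's centre (head about (611,178), tips about (603,190)), spout tip over the teal cup. I check the head's centre by ray.

```bash
python3 - <<'E'
from h import *
c=cam("wrist");print(onz(c,270,228,.284),proj(c,[.671,.1352,.3047]),proj(c,[.673,.133,.284]))
g=c["frame"].max(2);
for v in(200,215,225,235): 
    r=np.nonzero(g[v,200:340]<45)[0]+200; print(v,r.min(),r.max(), [onz(c,x,v,z)[:2].round(4).tolist() for x in(r.min(),r.max()) for z in(.284,)])
E
```

```text
[0.66884266 0.14234843 0.284     ] [259.4612971 252.5588591] [257.4207782 238.9272262]
200 221 315 [[0.643, 0.1221], [0.6612, 0.172]]
215 225 311 [[0.6523, 0.1208], [0.6692, 0.1672]]
225 232 307 [[0.6595, 0.1222], [0.6744, 0.1632]]
235 233 308 [[0.6657, 0.1204], [0.6808, 0.1618]]
```

```bash
python3 - <<'E'
from h import *
c=cam("wrist");print("tip",onz(c,256,65,.17))
E
python3 -m crank '-.2 .4 .5 0 0 0;0 0 .5 0 0 0;0 0 .4 0 0 0;0 0 .3 0 0 0;0 0 0 0 0 0'; python3 go.py .673 .139 .284
```

```text
tip [0.57425778 0.16656935 0.17      ]
time: 17.78
ee_pos: [0.6764, 0.1386, 0.2906]
eef_rot: [0.544, 3.072, -0.016]
contact_force: [0.1, -0.7, 0.1]
gripper_width: -0.0002
shift tool cm [ 0.35 -0.07  0.65]
axes
 [[-0.939  0.343  0.019]
 [ 0.343  0.939 -0.014]
 [-0.023 -0.006 -1.   ]]
[0.6764 0.1386 0.2906] [ 0.13  0.17  1.5  -0.02  1.45 -1.09] [ 0.14 -0.75  0.12] -0.00017714843723909459 17.7833
```

```bash
python3 -m crank '.2 0 .4 0 0 0;.1 0 .3 0 0 0;0 0 .2 0 0 0';for i in 1; do python3 -m crank '0 0 .2 0 0 0;0 0 .2 0 0 0'; done; python3 go.py .673 .139 .284|tail -1
```

```text
time: 18.03
ee_pos: [0.6741, 0.1394, 0.2821]
eef_rot: [0.544, 3.07, -0.016]
contact_force: [-1.3, -0.4, 4.0]
gripper_width: 0.0
time: 18.2
ee_pos: [0.6741, 0.1394, 0.2797]
eef_rot: [0.544, 3.069, -0.015]
contact_force: [-2.3, -0.5, 5.3]
gripper_width: 0.0
[0.6741 0.1394 0.2797] [ 0.13  0.17  1.52 -0.02  1.43 -1.09] [-2.27 -0.51  5.34] 2.4690745243869097e-05 18.2
```

```bash
python3 -m crank '0 0 .2 0 0 0;0 0 .2 0 0 0;0 0 .2 0 0 0'; python3 -m crank '0 0 .2 0 0 0;0 0 .2 0 0 0;0 0 .2 0 0 0'
```

```text
time: 18.45
ee_pos: [0.6741, 0.1394, 0.2759]
eef_rot: [0.544, 3.068, -0.014]
contact_force: [-2.6, -0.2, 5.8]
gripper_width: -0.0001
time: 18.7
ee_pos: [0.6741, 0.1394, 0.2719]
eef_rot: [0.543, 3.067, -0.013]
contact_force: [-4.0, 0.2, 5.4]
gripper_width: 0.0
```

```bash
python3 -m crank '0 0 .22 0 0 0;0 0 .22 0 0 0;0 0 .22 0 0 0'; python3 -m crank '0 0 .22 0 0 0;0 0 .22 0 0 0;0 0 .22 0 0 0'; python3 -m crank '0 0 .22 0 0 0;0 0 .22 0 0 0'
```

```text
time: 18.95
ee_pos: [0.6741, 0.1394, 0.2684]
eef_rot: [0.543, 3.065, -0.012]
contact_force: [-2.8, -1.4, 7.1]
gripper_width: 0.0004
time: 19.2
ee_pos: [0.6742, 0.1394, 0.2656]
eef_rot: [0.543, 3.064, -0.011]
contact_force: [-3.4, -1.8, 7.9]
gripper_width: 0.0002
time: 19.37
ee_pos: [0.6742, 0.1394, 0.2641]
eef_rot: [0.542, 3.063, -0.011]
contact_force: [-4.5, -0.5, 8.8]
gripper_width: -0.0
```

```bash
python3 -m crank '0 0 .3 0 0 0;0 0 .3 0 0 0'; python3 -m crank '0 0 .3 0 0 0;0 0 .3 0 0 0'; python3 -m crank '0 0 .3 0 0 0;0 0 .3 0 0 0'
```

```text
time: 19.53
ee_pos: [0.6742, 0.1394, 0.2616]
eef_rot: [0.542, 3.061, -0.01]
contact_force: [-4.6, -0.7, 9.4]
gripper_width: 0.0
time: 19.7
ee_pos: [0.6742, 0.1394, 0.2593]
eef_rot: [0.542, 3.06, -0.009]
contact_force: [-4.9, -0.8, 9.6]
gripper_width: -0.0005
time: 19.87
ee_pos: [0.6742, 0.1394, 0.2574]
eef_rot: [0.541, 3.059, -0.009]
contact_force: [-5.4, -1.0, 9.5]
gripper_width: -0.0001
```

```bash
python3 -m crank '0 0 .32 0 0 0;0 0 .32 0 0 0'; python3 -m crank '0 0 .32 0 0 0;0 0 .32 0 0 0'; python3 -m crank '0 0 .32 0 0 0;0 0 .32 0 0 0'
```

```text
time: 20.03
ee_pos: [0.6742, 0.1394, 0.2563]
eef_rot: [0.541, 3.057, -0.008]
contact_force: [-7.9, -1.2, 13.3]
gripper_width: -0.0001
time: 20.2
ee_pos: [0.6742, 0.1394, 0.2562]
eef_rot: [0.54, 3.055, -0.007]
contact_force: [-6.6, -1.3, 12.3]
gripper_width: 0.0001
time: 20.37
ee_pos: [0.6742, 0.1394, 0.2562]
eef_rot: [0.54, 3.052, -0.006]
contact_force: [-7.5, 0.0, 12.6]
gripper_width: 0.0
```

Stop felt at z ≈ 0.2562 (27.7 mm down): force rises and the travel ends. Now press up to about 19 N and hold.

```bash
python3 -m crank '.05 0 .42 0 0 0;.05 0 .46 0 0 0'; python3 -m crank '.05 0 .48 0 0 0;.05 0 .48 0 0 0'
```

```text
time: 20.53
ee_pos: [0.6742, 0.1394, 0.2559]
eef_rot: [0.539, 3.047, -0.005]
contact_force: [-8.7, -2.1, 16.9]
gripper_width: -0.0002
time: 20.7
ee_pos: [0.6742, 0.1394, 0.2558]
eef_rot: [0.538, 3.041, -0.004]
contact_force: [-8.7, -1.7, 16.9]
gripper_width: 0.0002
```

```bash
python3 -m crank '.05 0 .54 0 .005 0;.05 0 .54 0 .005 0;.05 0 .54 0 .005 0;.05 0 .54 0 .005 0'; python3 -m crank '.05 0 .54 0 .005 0;.05 0 .54 0 .005 0;.05 0 .54 0 .005 0;.05 0 .54 0 .005 0'
```

```text
time: 21.03
ee_pos: [0.6743, 0.1394, 0.2555]
eef_rot: [0.538, 3.049, 0.004]
contact_force: [-8.7, -1.5, 18.6]
gripper_width: 0.0
time: 21.37
ee_pos: [0.6742, 0.1395, 0.2554]
eef_rot: [0.539, 3.057, 0.012]
contact_force: [-9.5, -2.4, 16.9]
gripper_width: 0.0001
```

```bash
python3 -m crank '0 0 -.3 0 0 0;0 0 -.7 0 0 0;0 0 -.8 0 0 0;0 0 -.8 0 0 0;0 0 -.8 0 0 0;0 0 -.8 0 0 0;0 0 -.3 0 0 0;0 0 0 0 0 0;0 0 0 0 0 0'; python3 go.py .673 .139 .287
```

```text
time: 22.12
ee_pos: [0.6731, 0.1393, 0.3052]
eef_rot: [0.539, 3.053, 0.014]
contact_force: [0.3, -0.0, -0.2]
gripper_width: 0.0001
shift tool cm [ 0.07 -0.06  1.82]
axes
 [[-0.939  0.342  0.042]
 [ 0.342  0.94   0.002]
 [-0.039  0.016 -0.999]]
[0.6731 0.1393 0.3052] [ 0.13  0.15  1.5  -0.    1.45 -1.09] [ 0.29 -0.03 -0.24] 6.937282365576828e-05 22.1167
```

```bash
python3 -m crank '0 0 .5 0 .04 0;0 0 .6 0 0 0;0 0 .6 0 0 0;0 0 .6 0 0 0;0 0 .5 0 0 0;0 0 .4 0 0 0;0 0 .3 0 0 0;0 0 .3 0 0 0'; python3 go.py .673 .139 .2555
```

```text
time: 22.78
ee_pos: [0.6734, 0.1396, 0.2676]
eef_rot: [0.544, 3.088, 0.024]
contact_force: [-3.9, -0.0, 8.4]
gripper_width: 0.0002
shift tool cm [ 0.02 -0.09  1.21]
axes
 [[-0.94   0.342  0.008]
 [ 0.342  0.94   0.014]
 [-0.003  0.016 -1.   ]]
[0.6734 0.1396 0.2676] [ 0.12  0.18  1.53  0.01  1.42 -1.1 ] [-3.86 -0.01  8.41] 0.00019238629262476872 22.7833
```

```bash
python3 -m crank '0 0 .4 0 0 0;0 0 .4 0 0 0;0 0 .4 0 0 0;0 0 .4 0 0 0;0 0 .35 0 0 0;0 0 .35 0 0 0'; python3 -m crank '.05 0 .42 0 .003 0;.05 0 .45 0 .003 0;.05 0 .48 0 .003 0'
```

```text
time: 23.28
ee_pos: [0.6734, 0.1397, 0.2576]
eef_rot: [0.541, 3.077, 0.023]
contact_force: [-4.3, -1.6, 9.1]
gripper_width: -0.0
time: 23.53
ee_pos: [0.6734, 0.1397, 0.256]
eef_rot: [0.539, 3.075, 0.026]
contact_force: [-6.2, -2.3, 15.8]
gripper_width: -0.0
```

```bash
python3 -m crank '.05 0 .54 0 .005 0;.05 0 .54 0 .005 0;.05 0 .54 0 .005 0;.05 0 .54 0 .005 0'; python3 -m crank '.05 0 .56 0 .005 0;.05 0 .56 0 .005 0;.05 0 .56 0 .005 0;.05 0 .56 0 .005 0'
```

```text
time: 23.87
ee_pos: [0.6734, 0.1397, 0.2557]
eef_rot: [0.538, 3.078, 0.032]
contact_force: [-7.1, -2.1, 16.7]
gripper_width: -0.0001
time: 24.2
ee_pos: [0.6735, 0.1397, 0.2556]
eef_rot: [0.537, 3.08, 0.039]
contact_force: [-7.6, -1.6, 17.3]
gripper_width: -0.0001
```

```bash
python3 -m crank '0 0 -.3 0 0 0;0 0 -.7 0 0 0;0 0 -.8 0 0 0;0 0 -.8 0 0 0;0 0 -.8 0 0 0;0 0 -.8 0 0 0;0 0 -.3 0 0 0;0 0 0 0 0 0;0 0 0 0 0 0'; python3 go.py .673 .139 .287
```

```text
time: 24.95
ee_pos: [0.6718, 0.1392, 0.3069]
eef_rot: [0.535, 3.075, 0.041]
contact_force: [0.8, -0.4, 0.2]
gripper_width: -0.0004
shift tool cm [-0.09 -0.04  1.99]
axes
 [[-0.941  0.338  0.025]
 [ 0.338  0.941  0.022]
 [-0.016  0.029 -0.999]]
[0.6718 0.1392 0.3069] [ 0.12  0.15  1.5   0.02  1.47 -1.11] [ 0.79 -0.39  0.18] -0.00044977123652108377 24.95
```

```bash
python3 -m crank '0 0 -2 0 0 0;0 0 -2.5 0 0 0;2 0 -2.5 0 0 0;2.5 0 -2.5 0 0 0;2.5 0 -1 0 0 0;2.5 0 0 0 0 0;2.5 0 0 0 0 0;2.5 0 0 0 0 0;0 0 0 0 0 0;0 0 0 0 0 0'; python3 go.py .6 .139 .287|tail -1; python3 cup.py side; python3 - <<'E'
from h import *
d=cam("side")["frame"][80:320,150:400];t=cam("top");w=cam("wrist")["frame"];cv2.imwrite("pics/p8.png",np.hstack([cv2.resize(d,(400,384),interpolation=cv2.INTER_CUBIC),cv2.resize(w,(400,384))]))
E
```

```text
time: 25.78
ee_pos: [0.5262, 0.1867, 0.4036]
eef_rot: [0.542, 3.092, 0.032]
contact_force: [-0.3, -0.8, -0.6]
gripper_width: 0.0002
[0.5262 0.1867 0.4036] [ 0.24 -0.14  1.63  0.02  1.64 -0.99] [-0.25 -0.78 -0.63] 0.0002475551158591774 25.7833
side [222 163  18  19 258] width 0.0595 centre(far edge) [0.5803 0.1626] view dir [0.19 0.98]
```

View pics/p8.png

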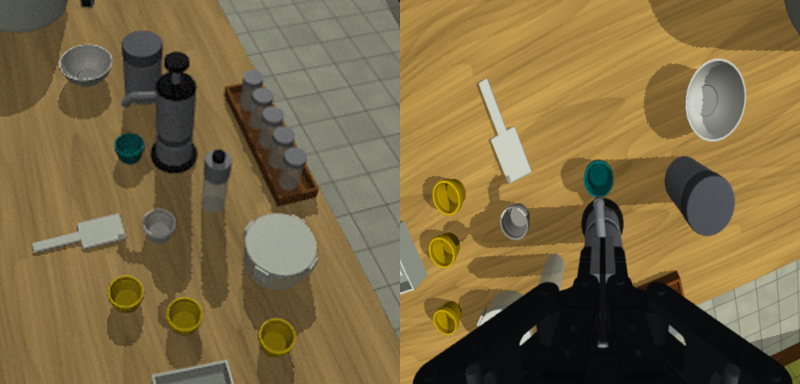

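The cup stands upright under the spout (side part (129,148), wrist part (599,178)), the push head is up at (177,62), and all the other things stand as at the start. I'm handing in.

```bash
python3 -c "
from plant import *
print(hand_in())"
```

```text
the job is handed in; nothing more can be done
None
```

The teal cup is standing upright and released under the spout, and I pumped two portions. The job was handed in after about 26 s of robot time, with no verdict reported.

- **Cup:** I set it down once in front of the dispenser and took it again leaning back about 34°, because the spout clearance at 24° looked too small. It now stands at about (0.577, 0.164), averaged over the views, and the outlet is at about (0.577, 0.166). The single readings spread by about 6 mm in x and 8 mm in y, all inside the 22 mm limit.
- **Strokes:** I felt the stop at about 28 mm down. Both strokes were held there for about 0.7 s, and the force never came near 30 N. The readings at the end of each move were 16.9–18.6 N on the first stroke and 16.7–17.3 N on the second. That is the low edge of the 17–22 N band, but about 7 N beyond the spring, well over the 3 N needed. The hand was fully clear of the head after each stroke.
- **Last look:** the push head is up, the cup is in place, the bystanders look undisturbed, and the robot touches nothing.

**Two things that went less well:**
- When I first set the cup down on the open counter, I pressed too far and the wrist force peaked at about 83 N. The limit is 120 N.
- The camera views disagreed by about 8 mm on where the head's centre lies. I pressed at an in-between point, well inside its 48 mm top, and read up to 9 N of sideways force there.

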